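Half-turn the bayonet lid on the soap refill tank and hold it at the vent position

ROBOT

A 6-joint arm with a two-finger parallel gripper is mounted at the origin on the work surface. World frame = base frame: x ahead of the robot, y to its left, z up, the work surface at z = 0. Lengths are in m, angles in rad, forces in N, time in s.
With the tool pointing down it reaches from about 0.3 to 0.775 m from the base axis. Payload 14.6 kg.
Tool frame: the origin (TCP) lies at the very end of the fingers, on their centre line; the grasp point (between the pads) lies 19 mm behind it; x points along the fingers, z is the direction in which the jaws open and shut, and the axes are right-handed (so a half turn about x gives the same grasp; the last joint's range is limited). The gripper opens to 94 mm and grips with 3 to 60 N. Pads are 16 mm wide; open, the fingers measure 119 mm over their backs; the gripper's body (75 mm by 177 mm) begins 78 mm behind the grasp point.
Start: joints at [-1.294, 0.3, 1.521, -0, 1.321, -0.067], TCP at [0.185, -0.518, 0.173] pointing down, gripper open.
Joint ranges: [-3.03, 3.03], [-0.79, 2.21], [0.23, 2.52], [-1.04, 4.18], [0, 3.07], [-2.55, 2.55]. Speed limits (rad/s): [2.22, 2.22, 2.57, 3.14, 3.14, 3.14].

INTERFACE

Orientations are given as [roll, pitch, yaw] about the fixed x, y, z axes, in that order (R = Rz(yaw) Ry(pitch) Rx(roll)).
In Python, from station import ctrl gives the robot as it stands. The module is installed in compiled form; this text tells all that it offers.
- The arm moves only by the tool servo_tool, never from a script. Its argument "motion" is one flat list of numbers, 4 for each row, row after row: the shift along the tool's x, y, z in mm, then the turn about the tool's x in degrees. In form: [dx, dy, dz, roll, dx, dy, dz, roll, ...]. A call has 1 to 20 rows; each row is the pose to reach, as a shift and turn from the pose commanded when the call began, along the tool's axes at that moment; what a row does not reach only later rows make up. A row lasts 1/8 s, in which the tool goes at most 62.5 mm and 10.7 degrees, less where a joint would pass 70% of its speed; a pose out of reach is approached as far as the arm can. A call with a gripper value outside its range is refused whole. "gripper" is the opening, from 0 (shut) to 1 (fully open), set as the call begins (left out, the last holds). The fingers move at their own pace and stop on an object; "force" is the grip in N (left out, the last holds). Time passes only in rows, so rows that repeat a pose let the fingers close. It gives the time, the measured TCP pose, the force and the opening at its end, in the units of the state.
- ctrl.get_obs(): the state, without advancing time (a new reading comes with each control period).
- ctrl.camera(name): name is "scene" or "top" or "wrist"; returns a dict with "color" (400x640x3 uint8, red, green, blue), "z_map" (400x640 float32, m along the optical axis (not along the pixel's ray), 0 where there is no reading), "fx", "fy", "cx", "cy" (pixels), "rvec" (rotation vector, rad) and "tvec" (3), from world to camera coordinates, as OpenCV has them. Camera axes: x right, y down, z forward; pixel columns grow to the right and rows downward; lengths in m; the calibration is good to about 2 mm. A picture is of the moment at which its call begins.
- ctrl.hand_in(): hands the job in, once; it reports no verdict.
The state is a dict: "time_s": time; "qpos": joint angles; "joint_vel": joint speeds; "tau": joint torques, N m; "ee_pos": TCP position; "eef_rot": TCP orientation; "force": force on the tool from outside, world axes, zero at the start; "moment": the same for the moment, N m; "grip_width": finger opening in m.
Only numpy, scipy, OpenCV 4.12 (cv2) and the standard library are available. Lean on these libraries where they do the work, as an engineer would, in place of code of your own. Each camera call takes 0.05 s, during which the arm holds its last target.

TASK

First press the vent pedal in front of the white refill tank all the way down to its stop and let it come up again. Then put the blue lid into the tank's neck, its two pins down through the two slots until it is fully seated, and turn it clockwise (seen from above) until its grip bar lines up with the two green marks, half-way to the lock; it must not click into the lock at the red marks. Finish while holding the lid there by its grip bar, without letting go, and do not knock the bottle, can and carton about.

Things in the scene. Friction and masses are not known exactly. Their poses are not given: they have to be found in the camera images.
- lid_mid (a point): Centre of the loose blue lid, on its axis, 31.5 mm above its underside (it stands upright on the table at the start); z up. A round plug, 72 mm across and 30 mm high, carries a grip bar along the lid's x axis: 66 mm long, 14 mm thick (across y), from 30 to 63 mm above the underside, white ends. Half a turn about z makes no difference.
- lid: The same lid, about 160 g: the origin is the centre of its underside, axes as for lid_mid. Two round steel pins, 8 mm thick, stick out along +x and -x to 44.5 mm from the axis, centred 10 mm above the underside.
- neck (a point): Tank's neck: point on the tank axis, on the ledge where the lid's underside rests when seated, 120 mm above the table. Two entry slots, about 16 mm wide, reach 48 mm from the axis at +x and -x; z up. The round opening is 76 mm across, the rim's top 24 mm above this point, the neck 106 mm across. Below the 8.5 mm flange the pins have 1.5 mm of play in height.
- station: The fixed station; origin on the tank axis at table height, axes as for neck. Steel plate 10 mm thick, 150 mm wide, from x = -205 to +65 mm; white tank 120 mm across, with the neck on top; pedal on the -x side.
- half_mark: The two green marks on the neck's rim. Origin as for neck; the x axis points along the line through the marks, 40 degrees clockwise (from above) of the slots. The lid turns only clockwise from the slots.
- lock_mark: The two red marks on the neck's rim. Origin as for neck; the x axis points along the line through the marks, 80 degrees clockwise of the slots. A turning lid meets a sprung nose at about 56 degrees, clicks past it at 66 and stops at about 82.
- pedal_pad (a point): Where to press: on top of the pedal's black rubber pad with yellow ribs, on its middle line, 85 mm from the hinge, about 158 mm from the tank axis, 59 mm above the table at rest; it goes down about 18 mm to the stop. The pedal is a steel plate 115 mm long, 76 mm wide, hinged at its tank end 34 mm above the table, its free end raised.
- pedal (a joint): Pedal angle in rad: 0 up at rest, 0.22 pressed down to its stop. The spring takes about 5 N at first and 10 N at the stop at the pad point, and brings it back up.
- shampoo_mid (a point): Orange bottle with white cap, 60 mm across, 170 mm tall; the point is half-way up on its axis. Leave alone.
- spray_mid (a point): Yellow can, 56 mm across, 150 mm tall; the point is half-way up on its axis. Leave alone.
- carton_mid (a point): White carton with a green band, 60 x 100 x 45 mm; the point is its centre. Leave alone.
There are look-alikes about, which are no part of the job. Of the things shaped like the lid, the blue one is meant.

How it is judged:
On the way, in this order (a step that is already met when the one before it is completed fails the run):
1. the pedal is pressed down to its stop (value of joint pedal above 0.195 rad), for 0.1 s.
2. the pedal is up again (value of joint pedal below 0.05 rad), for 0.1 s.
3. the lid is seated in the neck, its pins below the slots (z of lid in the frame of neck below 0.004 m and horizontal distance between lid and neck below 0.005 m and angle between the x axis of lid_mid and the x axis of neck, either way round below 0.5 rad), for 0.1 s.
At the end, for the whole second after the job is handed in: The lid sits upright and still in the neck (underside within 4 mm of the ledge, centred within 5 mm), its grip bar within 0.16 rad of the green marks' line, still held by the bar with over 2 N (grasp point within 45 mm of the lid's centre); the pedal is up (angle between the x axis of lid_mid and the x axis of half_mark, either way round below 0.16 rad and z of lid in the frame of neck between -0.003 and 0.004 m and horizontal distance between lid and neck below 0.005 m and angle between lid_mid's own z axis and vertical below 0.08 rad and linear speed of lid below 0.02 m/s and angular speed of lid below 0.2 rad/s and contact force between the fingers and lid above 2 N and value of joint pedal below 0.05 rad and distance between the grasp point and lid_mid below 0.045 m); the arm keeps its last pose, push and grip.
It fails at once if the lid clicked into the lock (angle between the x axis of lid_mid and the x axis of lock_mark, either way round below 0.25 rad and z of lid in the frame of neck below 0.006 m and horizontal distance between lid and neck below 0.006 m).
It fails at once if the bottle, can or carton was knocked about (distance of any of shampoo_mid, spray_mid, carton_mid from where it was at the start of the episode above 0.03 m).
It also fails if it takes over 56 s, if anything falls off the work surface, if the arm or the gripper's body presses on something with over 40 N, if the wrist force passes 120 N, or if a joint passes its speed limit or range.

## Working session

There is one attempt and no reset: what is moved stays moved. The work goes in short steps, Python scripts to look and compute and a tool call to move; the robot and the scene stay as the last step left them, time stands still between calls to the robot, and variables do not carry over. Pictures are saved under pics/ and viewed, and the job is handed in when it is done.

Besides the shell and the picture viewer there is one more tool, called in YAML: its name, and indented under it one key for each argument. servo_tool: Moves the arm, as the interface text tells. Its arguments: {"type":"object","properties":{"motion":{"type":"array","items":{"type":"number"}},"gripper":{"type":"number"},"force":{"type":"number"}},"required":["motion"]}

```bash
mkdir -p pics
cat > h.py <<'E'
import numpy as np, cv2
from station import ctrl
def shot(name,fn):
    c=ctrl.camera(name); cv2.imwrite('pics/'+fn+'.png',c['color'][:,:,::-1]); np.savez('pics/'+fn+'.npz',**c); return c
def load(fn): return dict(np.load('pics/'+fn+'.npz'))
def cloud(c):
    z=c['z_map'].astype(float); v,u=np.mgrid[0:z.shape[0],0:z.shape[1]]
    P=np.stack([(u-c['cx'])/c['fx']*z,(v-c['cy'])/c['fy']*z,z],-1)
    R,_=cv2.Rodrigues(np.array(c['rvec'],float)); 
    W=(P-np.array(c['tvec'],float).reshape(3))@R
    W[z<=0]=np.nan
    return W
E
python3 - <<'E'
from h import *
print(ctrl.get_obs())
for n in ['scene','top','wrist']: shot(n,n+'0')
E
```

```text
{'time_s': 0.0, 'qpos': array([-1.29360475e+00,  3.00471141e-01,  1.52157289e+00,  3.35834046e-06,
        1.32071958e+00, -6.65929900e-02]), 'joint_vel': array([ 0.00031628,  0.00030657, -0.00206751, -0.00045175,  0.00075135,
       -0.00163422]), 'tau': array([-8.24184899e-04, -5.31809700e+01, -3.52742529e+01,  7.08520389e-02,
        2.44246615e-02, -1.02169881e-04]), 'ee_pos': array([ 0.18529772, -0.51752477,  0.1725898 ]), 'eef_rot': array([3.07222169, 1.56962536, 1.8452091 ]), 'force': array([-0.91596703,  0.3606003 , -0.8144153 ]), 'moment': array([-0.04181558,  0.00183036, -0.02507601]), 'grip_width': 0.09413998566849}
```

View pics/scene0.png

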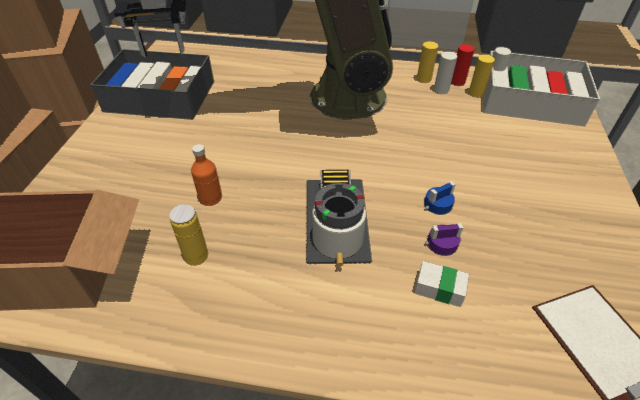

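View pics/top0.png

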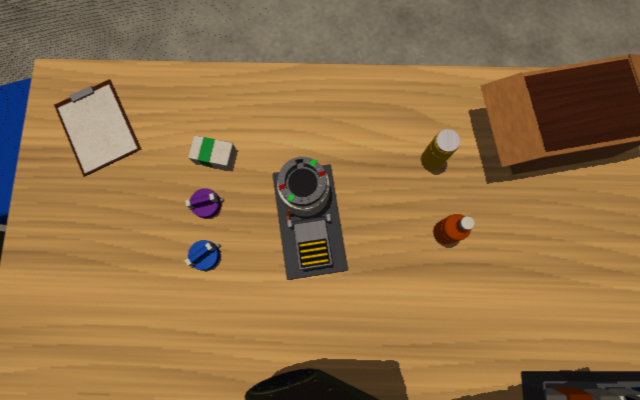

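View pics/wrist0.png

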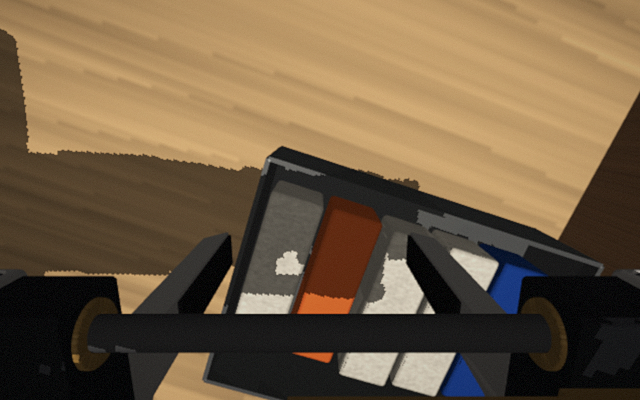

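The top view shows the blue lid at about (203,255), the purple look-alike at (205,203), the tank neck at (303,182) and the pedal pad at (314,253). Bottle, can and carton are clear of all of these. Next I'll measure positions.

```bash
cat > m.py <<'E'
from h import *
for n in ['top0','scene0']:
    c=load(n); W=cloud(c); hsv=cv2.cvtColor(c['color'],cv2.COLOR_RGB2HSV).astype(int); H,S,V=hsv[...,0],hsv[...,1],hsv[...,2]
    print(n, 'cam pos', -cv2.Rodrigues(c['rvec'])[0].T@c['tvec'])
    inr=(W[...,0]>.25)&(W[...,0]<.9)&(abs(W[...,1])<.45)
    col={'blue':(H>100)&(H<125)&(S>150),'green':(H>45)&(H<80)&(S>130)&(W[...,2]>.12),'red':((H<6)|(H>172))&(S>150)&(W[...,2]>.12)&(abs(W[...,1]-.0)<.12),'yellow':(H>20)&(H<35)&(S>150)&(W[...,2]>.03)&(abs(W[...,1])<.1)}
    for k,m in col.items():
        m=(m&inr).astype(np.uint8); nn,lab,st,ce=cv2.connectedComponentsWithStats(m,connectivity=8)
        for i in range(1,nn):
            if st[i,4]>8:
                p=W[lab==i]; print(k,ce[i].round(1),st[i,4],'mean',p.mean(0).round(4),'min',p.min(0).round(3),'max',p.max(0).round(3))
    # rim circle
    near=(abs(W[...,2]-.144)<.004)&inr
    p=W[near]; print('rim n',len(p))
    if len(p)>20:
        p=p[np.linalg.norm(p[:,:2]-np.median(p[:,:2],0),axis=1)<.08]
        (a,b),r=cv2.minEnclosingCircle(p[:,:2].astype(np.float32)); print('rim circ',a,b,r,'z',p[:,2].mean())
    # lid bar top
    for x0 in [(.0,.0)]:
        pass
    near=(W[...,2]>.05)&(W[...,2]<.08)&inr&(W[...,1]>.1)
    nn,lab,st,ce=cv2.connectedComponentsWithStats(near.astype(np.uint8))
    for i in range(1,nn):
        if st[i,4]>20:
            p=W[lab==i]; r=cv2.minAreaRect(p[:,:2].astype(np.float32)*1000); q=p[:,:2]-p[:,:2].mean(0); w,v=np.linalg.eigh(q.T@q)
            print('bar',ce[i],st[i,4],p.mean(0),p[:,2].max(),'rect',r,'ang',np.degrees(np.arctan2(v[1,1],v[0,1])))
    # plate, z~.01
    near=(abs(W[...,2]-.01)<.004)&inr&(abs(W[...,1])<.2)&(V<110)
    nn,lab,st,ce=cv2.connectedComponentsWithStats(near.astype(np.uint8))
    i=1+np.argmax(st[1:,4]); p=W[lab==i]; print('plate',cv2.minAreaRect(p[:,:2].astype(np.float32)*1000),len(p))
E
python3 m.py
```

```text
top0 cam pos [ 0.3970299  -0.00999944  1.01551617]
blue [203.1 255.7] 626 mean [0.4482 0.2832 0.036 ] min [0.417 0.253 0.006] max [0.484 0.32  0.067]
green [312.6 162.1] 28 mean [0.6529 0.0261 0.1444] min [0.646 0.021 0.143] max [0.661 0.032 0.147]
green [290.5 197.6] 31 mean [0.5722 0.0714 0.1444] min [0.565 0.066 0.141] max [0.581 0.077 0.147]
red [321.6 173. ] 25 mean [0.6288 0.0056 0.1442] min [ 0.624 -0.002  0.142] max [0.634 0.011 0.147]
red [281.8 186.2] 26 mean [0.597  0.0913 0.1443] min [0.592 0.084 0.141] max [0.602 0.097 0.148]
yellow [312.2 243.2] 102 mean [0.4833 0.0245 0.0538] min [ 0.476 -0.005  0.048] max [0.492 0.055 0.057]
yellow [313.1 249.1] 105 mean [0.4693 0.022  0.0573] min [ 0.462 -0.008  0.052] max [0.478 0.052 0.062]
yellow [313.9 255.5] 108 mean [0.4545 0.0195 0.0604] min [ 0.446 -0.011  0.055] max [0.463 0.049 0.064]
yellow [314.6 261.7] 106 mean [0.4401 0.0174 0.0634] min [ 0.432 -0.013  0.06 ] max [0.447 0.048 0.068]
rim n 1725
rim circ 0.708283543586731 -0.26769718527793884 0.027420910075306892 z 0.1456686954374687
bar [199.57352941 199.94117647] 204 [0
[... 1546 characters left out ...]
575191144605316 rect ((454.42730712890625, 288.97332763671875), (16.429393768310547, 70.21842956542969), 38.263694763183594) ang 128.11031802791953
bar [447.35564854 228.39748954] 239 [0.58471839 0.29575342 0.05985432] 0.06704833076110571 rect ((582.2824096679688, 295.36981201171875), (17.331003189086914, 67.5562973022461), 17.10394287109375) ang 106.23318418339053
bar [361.62857143 234.11428571] 35 [0.63647663 0.10468472 0.06403024] 0.07850669475761378 rect ((633.0437622070312, 105.66241455078125), (2.7631962299346924, 29.006826400756836), 71.12718200683594) ang 161.85751718141145
plate ((555.247802734375, -1.9252853393554688), (272.41522216796875, 66.24919891357422), 10.36181926727295) 850
```

Run:
```python
from h import *
c=load('top0')['color'][:,:,::-1]
a=cv2.resize(c[140:290,170:355],(740,600),interpolation=cv2.INTER_NEAREST); cv2.imwrite('pics/z1.png',a)
```

```text
(no output)
```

View pics/z1.png

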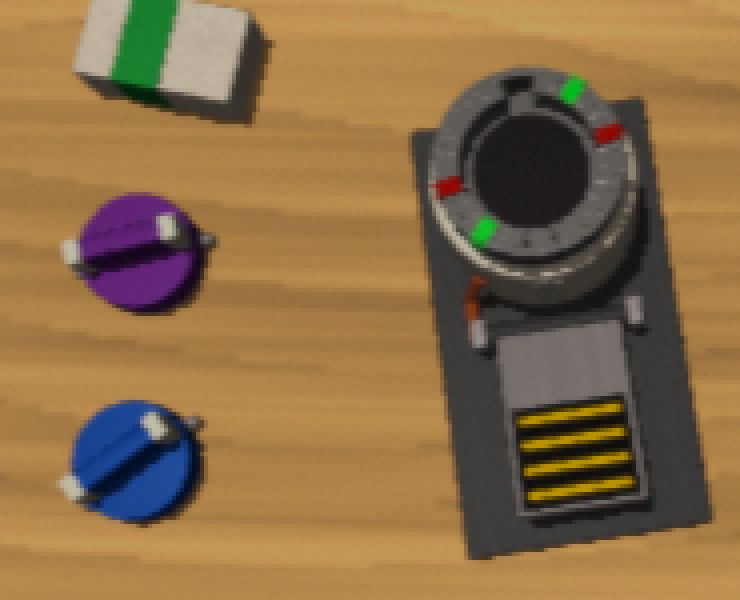

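```bash
cat > plan.py <<'E'
import sys
from h import *
from scipy.spatial.transform import Rotation as Ro
def plan(x,y,z,jaw):
    o=ctrl.get_obs(); R=Ro.from_euler('xyz',o['eef_rot']).as_matrix()
    d=R.T@(np.array([x,y,z])-o['ee_pos'])*1000
    psi=np.degrees(np.arctan2(R[1,2],R[0,2])); r=-(jaw-psi)
    r=(r+90)%180-90
    print('t',o['time_s'],'shift',d.round(1),'roll',round(r,1),'(or',round(r-np.sign(r)*180,1),') psi',psi.round(2),'toolx',R[:,0].round(4),'y',R[:,1].round(3),'q',o['qpos'].round(3),'F',o['force'].round(1),'w',o['grip_width'].round(4))
if __name__=='__main__': plan(*map(float,sys.argv[1:5]))
E
python3 plan.py .4573 .0202 .1726 100.5
python3 - <<'E'
from h import *
# lid refine: disc top z~.03 circle & pixels ; neck
for n in ['top0','scene0']:
    c=load(n); W=cloud(c)
    for zt,ctr,r,tol in [(.030,(.451,.289),.045,.003),(.144,(.6127,.0487),.06,.004)]:
        m=(abs(W[...,2]-zt)<tol)&(np.hypot(W[...,0]-ctr[0],W[...,1]-ctr[1])<r)
        p=W[m][:,:2]; h=cv2.convexHull((p*1000).astype(np.float32)); print(n,zt,len(p),cv2.minEnclosingCircle(h),cv2.fitEllipse(h))
E
```

```text
top0 0.03 402 ((450.9657897949219, 289.0021667480469), 35.95963668823242) ((451.2001037597656, 288.78399658203125), (69.90160369873047, 71.49295806884766), 162.9482879638672)
top0 0.144 837 ((612.6538696289062, 49.54972839355469), 53.978328704833984) ((612.8516845703125, 49.72746658325195), (105.66254425048828, 107.05282592773438), 63.49264144897461)
scene0 0.03 245 ((455.25543212890625, 288.5555419921875), 36.82913589477539) ((454.6374816894531, 288.94427490234375), (69.59431457519531, 73.32301330566406), 55.77709197998047)
scene0 0.144 741 ((614.8984375, 49.54032897949219), 55.00556182861328) ((614.945068359375, 49.562652587890625), (106.56013488769531, 108.8049545288086), 82.60394287109375)Traceback (most recent call last):
  File "plan.py", line 10, in <module>
    if __name__=='__main__': plan(*map(float,sys.argv[1:5]))
                             ~~~~^^^^^^^^^^^^^^^^^^^^^^^^^^^
  File "plan.py", line 9, in plan
    print('t',o['time_s'],'shift',d.round(1),'roll',round(r,1),'(or',round(r-np.sign(r)*180,1),') psi',psi.round(2),'toolx',R[:,0].round(4),'y',R[:,1].round(3),'q',o['qpos'].round(3),'F',o['force'].round(1),'w',o['grip_width'].round(4))
                                                                                                                                                                                                                   ^^^^^^^^^^^^^^^^^^^^^
AttributeError: 'float' object has no attribute 'round'
```

```bash
sed -i "s/o\['grip_width'\].round(4)/round(float(o['grip_width']),4)/" plan.py; python3 plan.py .4573 .0202 .1726 100.5
```

```text
t 0.15 shift [   0.5  437.3 -414.7] roll 9.2 (or -170.8 ) psi -70.3 toolx [-2.e-04  8.e-04 -1.e+00] y [0.941 0.337 0.   ] q [-1.294  0.3    1.521 -0.     1.321 -0.067] F [0.3 0.3 0.3] w 0.0938
```

servo_tool:
  motion: [0, 15, -14, 0, 0, 40, -38, 1, 0, 70, -66, 2, 0, 100, -95, 2, 0, 130, -123, 3, 0, 160, -152, 3, 0, 190, -180, 4, 0, 220, -209, 5, 0, 250, -237, 5, 0, 280, -266, 6, 0, 310, -294, 7, 0, 340, -323, 7, 0, 370, -351, 8, 0, 400, -380, 8, 20, 422, -400, 9, 40, 433, -411, 9, 60, 437, -415, 9, 80, 437, -415, 9, 90, 437, -415, 9, 90, 437, -415, 9]
  gripper: 0

```text
time_s: 2.65
ee_pos: [0.4567, 0.0202, 0.0829]
eef_rot: [-1.788, 1.57, 3.111]
force: [0.5, 0.3, -0.2]
grip_width: 0.0007
```

```bash
python3 plan.py .4573 .0202 .059 100.5; python3 -c "
from h import *
shot('top','top1')"
```

```text
t 2.65 shift [23.9  0.6  0.1] roll 0.2 (or -179.8 ) psi -79.31 toolx [-9.e-04  0.e+00 -1.e+00] y [ 0.983  0.186 -0.001] q [-0.036  0.198  1.875 -0.     1.069  1.348] F [ 0.5  0.3 -0.2] w 0.0007
```

View pics/top1.png

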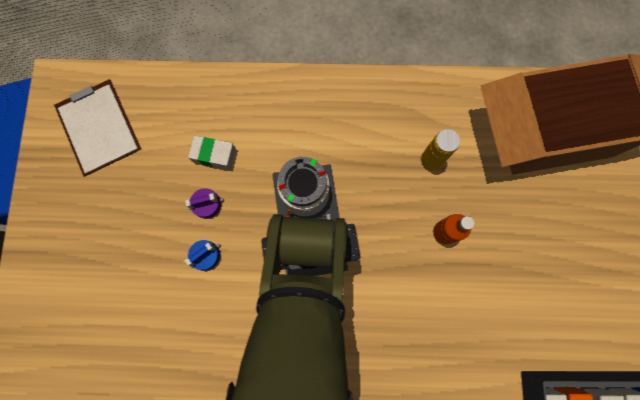

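The arm covers the pedal and the objects are undisturbed. Pressing now.

servo_tool:
  motion: [15, 0, 0, 0, 24, 0, 0, 0, 30, 0, 0, 0, 36, 0, 0, 0, 40, 0, 0, 0, 42, 0, 0, 0, 43, 0, 0, 0, 43, 0, 0, 0]

```text
time_s: 3.7
ee_pos: [0.457, 0.0202, 0.0402]
eef_rot: [1.338, 1.571, -0.046]
force: [0.4, -0.9, -0.3]
grip_width: 0.0005
```

```bash
python3 -c "
from h import *
shot('scene','sc2');shot('wrist','w2'); o=ctrl.get_obs();print(o['force'],o['moment'],o['tau'])
c=load('sc2')['color'][:,:,::-1]
cv2.imwrite('pics/z2.png',cv2.resize(c[110:270,270:430],(600,600)))"
```

```text
[-0.33793402 -0.37039448 -0.10423652] [-0.0288833   0.04041232  0.00998766] [-6.60908645e-04 -4.45580935e+01 -2.88302976e+01  2.63119012e-02
 -7.16839009e-02  7.05264506e-05]
```

View pics/z2.png

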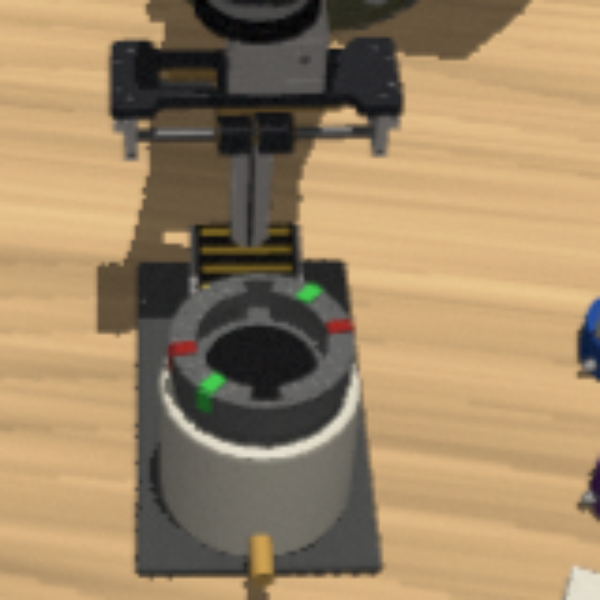

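View pics/w2.png

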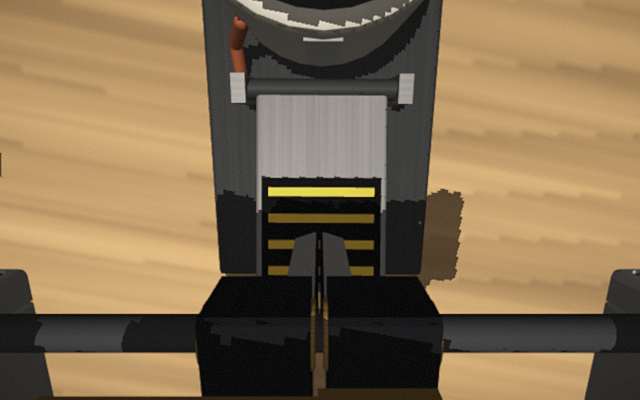

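```bash
python3 -c "
from h import *
print(ctrl.get_obs()['force'],ctrl.get_obs()['ee_pos'])
for n in ['w2','sc2']:
  c=load(n); W=cloud(c); hsv=cv2.cvtColor(c['color'],cv2.COLOR_RGB2HSV).astype(int);H,S,V=hsv[...,0],hsv[...,1],hsv[...,2]
  m=((H>20)&(H<35)&(S>150)&(abs(W[...,1])<.1)&(W[...,2]>.02)&(W[...,0]>.4)&(W[...,0]<.52)&(W[...,2]<.1)).astype(np.uint8)
  nn,lab,st,ce=cv2.connectedComponentsWithStats(m)
  for i in range(1,nn):
    if st[i,4]>15: print(n,ce[i],np.median(W[lab==i],0).round(4))
"
```

```text
[-0.33793402 -0.37039448 -0.10423652] [0.45703006 0.02020636 0.0402969 ]
w2 [320.9916123  191.49767008] [0.4842 0.0241 0.0544]
w2 [321.28279883 217.80174927] [0.47   0.0212 0.0576]
w2 [280.512 243.724] [0.4516 0.0414 0.0609]
w2 [359.04577465 244.28169014] [ 0.4594 -0.0025  0.0608]
w2 [319.    244.625] [0.4645 0.0215 0.0869]
w2 [277.75384615 270.05641026] [0.4368 0.0402 0.0641]
w2 [362.11312217 270.3800905 ] [ 0.4454 -0.0071  0.0641]
sc2 [326.4 171.2] [ 0.4463 -0.0051  0.0643]
sc2 [335.61016949 176.23728814] [0.4569 0.0223 0.0611]
sc2 [334.66101695 180.81355932] [0.4698 0.0189 0.0578]
```

```bash
python3 -c "
from h import *
W=cloud(load('sc2'))
for v in range(150,184,2): print(v,[tuple(W[v,u].round(3).tolist()) for u in (332,336,340)])
W=cloud(load('w2'))
for v in range(226,276,4): print(v,[tuple(W[v,u].round(3).tolist()) for u in (300,310,330,340)])
"
```

```text
150 [(0.493, 0.015, 0.177), (0.491, 0.024, 0.177), (0.49, 0.033, 0.177)]
152 [(0.467, 0.012, 0.149), (0.468, 0.021, 0.151), (0.467, 0.031, 0.151)]
154 [(0.468, 0.012, 0.143), (0.469, 0.022, 0.146), (0.466, 0.031, 0.145)]
156 [(0.469, 0.012, 0.138), (0.468, 0.022, 0.139), (0.465, 0.031, 0.137)]
158 [(0.47, 0.012, 0.133), (0.47, 0.022, 0.134), (0.465, 0.031, 0.131)]
160 [(0.471, 0.013, 0.127), (0.467, 0.022, 0.126), (0.466, 0.031, 0.125)]
162 [(0.47, 0.013, 0.12), (0.468, 0.022, 0.119), (0.469, 0.032, 0.122)]
164 [(0.471, 0.013, 0.114), (0.467, 0.022, 0.112), (0.464, 0.032, 0.111)]
166 [(0.467, 0.013, 0.105), (0.465, 0.022, 0.104), (0.465, 0.032, 0.105)]
168 [(0.467, 0.013, 0.097), (0.464, 0.022, 0.096), (0.466, 0.032, 0.099)]
170 [(0.469, 0.013, 0.093), (0.465, 0.023, 0.091), (0.465, 0.032, 0.092)]
172 [(0.469, 0.013, 0.087), (0.465, 0.023, 0.084), (0.466, 0.033, 0.087)]
174 [(0.451, 0.011, 0.063), (0.467, 0.023, 0.079), (0.463, 0.033, 0.077)]
176 [(0.456, 0.012, 0.06), (0.458, 0.022, 0.063), (0.457, 0.032, 0.064)]
178 [(0.466, 0.013, 0.063), (0.461, 0.023, 0.059), (0.459, 0.033, 0.06
[... 703 characters left out ...]
91), (0.468, 0.012, 0.093)]
250 [(0.465, 0.03, 0.098), (0.465, 0.026, 0.097), (0.467, 0.017, 0.097), (0.468, 0.012, 0.097)]
254 [(0.464, 0.03, 0.102), (0.465, 0.026, 0.102), (0.467, 0.017, 0.103), (0.468, 0.013, 0.103)]
258 [(0.464, 0.03, 0.107), (0.465, 0.026, 0.106), (0.466, 0.017, 0.106), (0.468, 0.013, 0.107)]
262 [(0.465, 0.03, 0.111), (0.465, 0.026, 0.111), (0.467, 0.017, 0.112), (0.468, 0.013, 0.111)]
266 [(0.465, 0.03, 0.115), (0.465, 0.025, 0.115), (0.467, 0.017, 0.115), (0.468, 0.013, 0.116)]
270 [(0.465, 0.029, 0.119), (0.465, 0.025, 0.119), (0.467, 0.018, 0.12), (0.467, 0.013, 0.119)]
274 [(0.465, 0.029, 0.124), (0.465, 0.025, 0.122), (0.466, 0.017, 0.122), (0.468, 0.014, 0.123)]
```

The cameras put the fingertips at z≈0.075 and the pad still at 0.060. The reported TCP is 0.040, so the real tips are about 34 mm higher than reported. I'll approach gently and watch the force.

servo_tool:
  motion: [4, 0, 0, 0, 8, 0, 0, 0, 11, 0, 0, 0, 13, 0, 0, 0, 15, 0, 0, 0, 17, 0, 0, 0, 17, 0, 0, 0]

```text
time_s: 4.68
ee_pos: [0.4569, 0.0202, 0.0232]
eef_rot: [-1.334, 1.571, -2.718]
force: [-1.9, -0.0, 5.3]
grip_width: 0.0005
```

```bash
cat > pad.py <<'E'
from h import *
import sys
n=sys.argv[1]; shot('wrist',n); o=ctrl.get_obs(); print(o['time_s'],o['force'],o['ee_pos'])
c=load(n); W=cloud(c); hsv=cv2.cvtColor(c['color'],cv2.COLOR_RGB2HSV).astype(int);H,S,V=hsv[...,0],hsv[...,1],hsv[...,2]
m=((H>20)&(H<35)&(S>150)&(abs(W[...,1])<.1)&(W[...,2]>.02)&(W[...,0]>.4)&(W[...,0]<.52)&(W[...,2]<.1)).astype(np.uint8)
nn,lab,st,ce=cv2.connectedComponentsWithStats(m)
for i in range(1,nn):
    if st[i,4]>15: print(n,ce[i].round(0),np.median(W[lab==i],0).round(4))
for v in range(222,260,3): print(v,[tuple(W[v,u].round(3).tolist()) for u in (310,330)])
E
python3 pad.py w3
```

```text
4.725 [-3.23561974  0.37526024  5.7768201 ] [0.45691888 0.02017525 0.0232399 ]
w3 [321. 199.] [0.483  0.0236 0.0505]
w3 [321. 227.] [0.4685 0.0215 0.0529]
w3 [278. 254.] [0.45   0.0413 0.0552]
w3 [362. 254.] [ 0.458  -0.0032  0.0552]
w3 [319. 255.] [0.4643 0.0216 0.0823]
222 [(0.47, 0.027, 0.052), (0.471, 0.017, 0.051)]
225 [(0.468, 0.027, 0.053), (0.471, 0.017, 0.053)]
228 [(0.467, 0.027, 0.054), (0.469, 0.016, 0.053)]
231 [(0.465, 0.027, 0.054), (0.467, 0.016, 0.054)]
234 [(0.465, 0.026, 0.058), (0.465, 0.016, 0.053)]
237 [(0.465, 0.026, 0.062), (0.467, 0.016, 0.063)]
240 [(0.465, 0.026, 0.067), (0.467, 0.016, 0.066)]
243 [(0.465, 0.026, 0.071), (0.467, 0.017, 0.071)]
246 [(0.466, 0.026, 0.076), (0.467, 0.017, 0.075)]
249 [(0.465, 0.026, 0.078), (0.467, 0.017, 0.079)]
252 [(0.465, 0.026, 0.083), (0.467, 0.017, 0.083)]
255 [(0.465, 0.026, 0.086), (0.466, 0.017, 0.086)]
258 [(0.465, 0.026, 0.089), (0.467, 0.017, 0.09)]
```

servo_tool:
  motion: [4, 0, 0, 0, 7, 0, 0, 0, 10, 0, 0, 0, 12, 0, 0, 0, 13, 0, 0, 0, 13, 0, 0, 0]

```text
time_s: 5.48
ee_pos: [0.4563, 0.0201, 0.0101]
eef_rot: [-1.58, 1.569, -2.964]
force: [-6.3, -1.1, 8.2]
grip_width: 0.0006
```

```bash
python3 pad.py w4 | head -6
```

```text
5.525 [-5.29715528 -1.46764854  8.31241963] [0.45635692 0.02006577 0.01017069]
w4 [321. 203.] [0.4814 0.0239 0.0423]
w4 [321. 231.] [0.4669 0.021  0.0425]
w4 [278. 257.] [0.4478 0.041  0.0428]
w4 [362. 258.] [ 0.4561 -0.0034  0.0427]
w4 [319. 282.] [0.4527 0.0195 0.0729]
```

servo_tool:
  motion: [1, 0, 0, 0, 2, 0, 0, 0, 3, 0, 0, 0, 3, 0, 0, 0]

```text
time_s: 6.02
ee_pos: [0.4565, 0.0201, 0.0083]
eef_rot: [-1.442, 1.57, -2.826]
force: [-15.2, -0.8, 28.2]
grip_width: 0.0005
```

```bash
python3 pad.py w5 | head -6
```

```text
6.075 [-14.79533524  -1.92973669  28.37730937] [0.45650226 0.02006141 0.00834573]
w5 [321. 204.] [0.4813 0.0233 0.0412]
w5 [321. 231.] [0.467  0.021  0.0412]
w5 [277. 258.] [0.4476 0.0411 0.0411]
w5 [362. 258.] [ 0.4559 -0.0038  0.0411]
222 [(0.47, 0.027, 0.04), (0.472, 0.017, 0.04)]
```

The force jumped to 28 N, so the pedal is on its stop. I'll lift off, open the gripper and look at the pedal.

servo_tool:
  motion: [-5, 0, 0, 0, -15, 0, 0, 0, -30, 0, 0, 0, -60, 0, 0, 0, -90, 0, 0, 0, -120, 0, 0, 0, -140, 0, 0, 0, -150, 0, 0, 0, -150, 0, 0, 0]
  gripper: 1

```text
time_s: 7.2
ee_pos: [0.4569, 0.0202, 0.1573]
eef_rot: [1.387, 1.57, 0.003]
force: [-0.1, -0.6, -0.6]
grip_width: 0.0869
```

```bash
python3 pad.py w6; python3 plan.py .451 .289 .16 39.3
```

```text
7.25 [ 0.06826177 -0.12281908 -0.21535702] [0.45666621 0.02020777 0.15666461]
w6 [320. 164.] [0.484  0.0252 0.0542]
w6 [320. 180.] [0.4698 0.022  0.0575]
w6 [320. 197.] [0.4556 0.0183 0.0609]
w6 [320. 214.] [0.4412 0.016  0.0641]
222 [(0.433, 0.024, 0.065), (0.436, 0.006, 0.065)]
225 [(0.429, 0.023, 0.061), (0.432, 0.005, 0.061)]
228 [(0.406, 0.02, -0.0), (0.41, -0.001, 0.0)]
231 [(0.402, 0.02, -0.0), (0.407, -0.002, -0.0)]
234 [(0.399, 0.019, 0.001), (0.403, -0.002, -0.001)]
237 [(0.395, 0.019, -0.001), (0.4, -0.003, -0.001)]
240 [(0.392, 0.018, -0.001), (0.396, -0.004, -0.0)]
243 [(0.389, 0.017, -0.001), (0.393, -0.004, 0.0)]
246 [(0.385, 0.017, -0.0), (0.39, -0.005, 0.0)]
249 [(0.382, 0.016, -0.001), (0.386, -0.006, -0.0)]
252 [(0.378, 0.015, -0.0), (0.383, -0.006, -0.0)]
255 [(0.375, 0.015, -0.001), (0.378, -0.007, -0.002)]
258 [(0.371, 0.014, -0.0), (0.375, -0.008, -0.0)]
t 7.25 shift [  -3.3   44.3 -265.2] roll 61.4 (or -118.6 ) psi -79.3 toolx [-6.e-04  0.e+00 -1.e+00] y [ 0.983  0.186 -0.001] q [-0.036  0.108  1.792 -0.     1.242  1.348] F [ 0.1 -0.1 -0.2] w 0.0909
```

View pics/w6.png

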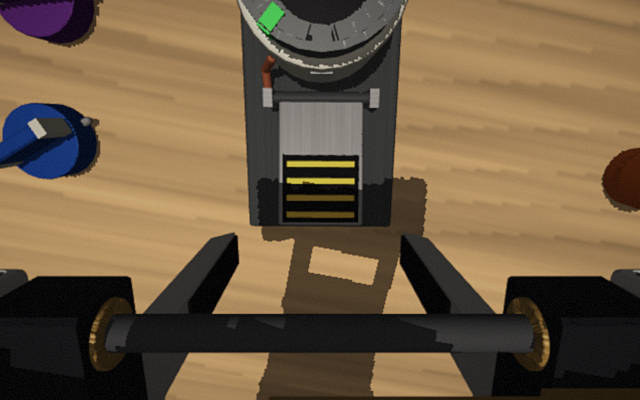

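The pedal is back up, with its ribs at their rest heights. Next I'll measure where the open fingertips really are.

```bash
python3 -c "
from h import *
c=load('w6');W=cloud(c)
for v in range(228,300,6): print(v,[tuple(W[v,u].round(3).tolist()) for u in (215,222,230,236,404,410,418,425)])
R,_=cv2.Rodrigues(c['rvec']); cam=-R.T@c['tvec'];print('cam',cam,R[2])
W=cloud(load('wrist0'));print(-cv2.Rodrigues(load('wrist0')['rvec'])[0].T@load('wrist0')['tvec'])
for v in range(228,300,6): print(v,[tuple(W[v,u].round(3).tolist()) for u in (215,222,230,236,404,410,418,425)])
"
```

```text
228 [(0.387, 0.122, 0.0), (0.388, 0.115, -0.0), (0.389, 0.106, -0.001), (0.391, 0.1, 0.0), (0.425, -0.08, -0.001), (0.426, -0.086, 0.0), (0.428, -0.095, 0.0), (0.429, -0.103, -0.0)]
234 [(0.38, 0.121, -0.0), (0.381, 0.114, -0.001), (0.457, 0.068, 0.192), (0.384, 0.099, 0.0), (0.474, -0.022, 0.191), (0.475, -0.025, 0.191), (0.421, -0.097, -0.001), (0.422, -0.105, -0.001)]
240 [(0.456, 0.073, 0.201), (0.457, 0.069, 0.201), (0.456, 0.066, 0.197), (0.454, 0.064, 0.191), (0.473, -0.021, 0.197), (0.474, -0.023, 0.201), (0.475, -0.027, 0.2), (0.476, -0.03, 0.201)]
246 [(0.457, 0.07, 0.21), (0.457, 0.067, 0.21), (0.456, 0.064, 0.205), (0.451, 0.064, 0.191), (0.47, -0.022, 0.198), (0.473, -0.022, 0.207), (0.475, -0.024, 0.209), (0.476, -0.028, 0.21)]
252 [(0.457, 0.069, 0.216), (0.456, 0.066, 0.213), (0.453, 0.064, 0.204), (0.448, 0.063, 0.192), (0.467, -0.022, 0.2), (0.471, -0.021, 0.211), (0.474, -0.022, 0.217), (0.475, -0.026, 0.217)]
258 [(0.457, 0.066, 0.224), (0.456, 0.064, 0.219), (0.45, 0.063, 0.206), (0.445, 0.062, 0.194), (0.464, -0.023, 0.199), (0.469, -0.022, 0.211), (0.473, -0.02
[... 2914 characters left out ...]
, (0.097, -0.472, 0.096), (0.141, -0.617, 0.081), (0.143, -0.622, 0.081), (0.197, -0.563, 0.229), (0.202, -0.561, 0.239)]
282 [(0.166, -0.474, 0.236), (0.031, -0.451, -0.001), (0.091, -0.469, 0.1), (0.082, -0.472, 0.08), (0.136, -0.619, 0.082), (0.137, -0.624, 0.081), (0.195, -0.564, 0.231), (0.2, -0.562, 0.241)]
288 [(0.163, -0.475, 0.237), (0.024, -0.453, -0.0), (0.085, -0.47, 0.099), (0.067, -0.473, 0.064), (0.13, -0.622, 0.082), (0.132, -0.627, 0.082), (0.134, -0.634, 0.081), (0.197, -0.563, 0.241)]
294 [(0.013, -0.447, -0.001), (0.017, -0.455, 0.0), (0.08, -0.472, 0.1), (0.047, -0.473, 0.042), (0.125, -0.624, 0.082), (0.126, -0.63, 0.081), (0.129, -0.636, 0.082), (0.195, -0.564, 0.241)]
```

The open tips sit at z≈0.190 against a reported 0.157, so the true z is the reported value plus about 0.0325. XY agrees within about 1 mm. Moving above the lid.

servo_tool:
  motion: [0, 2, -10, -5, 0, 5, -30, -14, 0, 9, -53, -24, 0, 13, -76, -34, 0, 17, -99, -44, 0, 20, -122, -54, 0, 24, -145, -64, 0, 28, -168, -74, 0, 32, -191, -84, 0, 36, -214, -94, 0, 39, -235, -104, 0, 42, -255, -112, 0, 44, -265, -118.6, 0, 44, -265, -118.6, 0, 44, -265, -118.6]

```text
time_s: 9.12
ee_pos: [0.4508, 0.2883, 0.1566]
eef_rot: [3.021, 1.57, -2.579]
force: [-0.4, 0.4, 0.8]
grip_width: 0.0937
```

```bash
python3 plan.py .451 .289 .001 39.3
cat > lid.py <<'E'
from h import *
import sys
n=sys.argv[1]; cx,cy=float(sys.argv[2]),float(sys.argv[3]); z0=float(sys.argv[4]) # z0 underside height
shot('wrist',n); shot('top',n+'t'); shot('scene',n+'s')
for f in [n,n+'t',n+'s']:
    c=load(f); W=cloud(c)
    hsv=cv2.cvtColor(c['color'],cv2.COLOR_RGB2HSV).astype(int);H,S,V=hsv[...,0],hsv[...,1],hsv[...,2]
    D=np.hypot(W[...,0]-cx,W[...,1]-cy)
    m=(abs(W[...,2]-z0-.063)<.005)&(D<.045)
    p=W[m][:,:2]*1000
    if len(p)>20:
        q=p-p.mean(0);w,v=np.linalg.eigh(q.T@q); print(f,'bar',len(p),p.mean(0).round(1),cv2.minAreaRect(p.astype(np.float32)),np.degrees(np.arctan2(v[1,1],v[0,1])).round(1))
    m=(abs(W[...,2]-z0-.030)<.003)&(D<.045)&(H>100)&(H<125)&(S>130); p=W[m][:,:2]*1000
    if len(p)>20: print(f,'disc',len(p),cv2.minEnclosingCircle(p.astype(np.float32)))
E
python3 lid.py l1 .452 .289 0
```

```text
t 9.125 shift [155.6   0.4   0.8] roll -0.2 (or 179.8 ) psi 39.14 toolx [-9.e-04 -5.e-04 -1.e+00] y [-0.631  0.776  0.   ] q [ 0.501  0.282  1.584 -0.     1.277 -0.183] F [-0.4  0.4  0.8] w 0.0937
l1 bar 1199 [451.4 288. ] ((452.0113525390625, 287.1002197265625), (13.88892936706543, 67.08470916748047), 39.696720123291016) 129.5
l1 disc 2849 ((451.7869873046875, 288.18927001953125), 35.23224639892578)
l1t bar 144 [455.1 283.1] ((454.9642333984375, 283.3980407714844), (14.719578742980957, 53.588871002197266), 39.68879699707031) 129.5
l1t disc 349 ((450.5217590332031, 287.63153076171875), 35.0185432434082)
l1s bar 134 [455.4 289.5] ((454.26739501953125, 289.6241455078125), (15.607888221740723, 68.79489135742188), 38.831600189208984) 128.5
l1s disc 210 ((454.94464111328125, 289.7813720703125), 36.87268829345703)
```

View pics/l1.png

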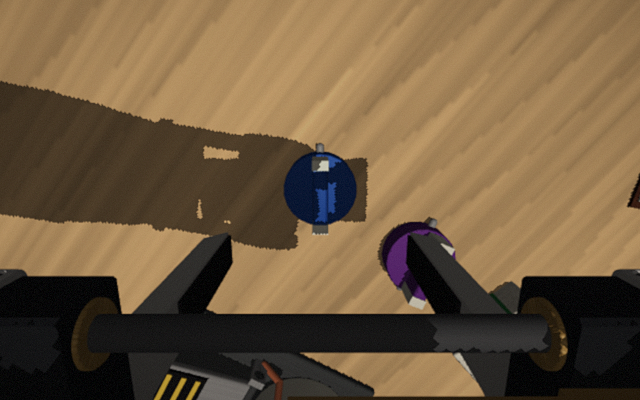

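The blue lid is between the fingers at pixel (320,188), bar across the jaw direction, centre about (0.4515, 0.2882). The purple one is clear at (418,262). Descending.

servo_tool:
  motion: [20, 0, 0, 0, 50, 0, 0.5, 0, 80, 0, 0.5, 0, 105, 0, 0.5, 0, 125, 0, 0.5, 0, 140, 0, 0.5, 0, 148, 0, 0.5, 0, 150, 0, 0.5, 0, 150, 0, 0.5, 0]

```text
time_s: 10.4
ee_pos: [0.4516, 0.2892, 0.0076]
eef_rot: [-0.186, 1.57, 0.5]
force: [-0.1, 0.2, 0.3]
grip_width: 0.094
```

```bash
python3 plan.py .4515 .2882 .001 39.5; python3 lid.py l2 .452 .289 0; python3 -c "
from h import *
W=cloud(load('l2'))
for v in range(228,260,6): print(v,[tuple(W[v,u].round(3).tolist()) for u in (215,222,230,236,404,410,418,425)])
"
```

```text
t 10.4 shift [ 6.6 -0.7 -0.7] roll -0.2 (or 179.8 ) psi 39.3 toolx [ 6.e-04  3.e-04 -1.e+00] y [-0.633  0.774 -0.   ] q [ 0.501  0.467  1.712 -0.     0.961 -0.185] F [-0.1  0.2  0.3] w 0.094
l2 bar 3335 [447.5 292.9] ((449.1191711425781, 290.867431640625), (14.33997631072998, 58.48075866699219), 39.223854064941406) 129.3
l2 disc 8039 ((451.8397216796875, 287.9499206542969), 35.53852081298828)
l2t bar 70 [464.  272.1] ((460.80889892578125, 275.826416015625), (14.506263732910156, 35.21199417114258), 41.18470764160156) 132.5
l2t disc 163 ((456.261474609375, 282.56256103515625), 33.293819427490234)
l2s bar 141 [453.4 286.8] ((439.10260009765625, 276.8538818359375), (54.456607818603516, 67.4882583618164), 39.37525177001953) 129.8
l2s disc 211 ((455.4543762207031, 287.0867614746094), 35.89297103881836)
228 [(0.4, 0.246, -0.0), (0.404, 0.249, 0.0), (0.408, 0.252, 0.0), (0.411, 0.254, -0.001), (0.495, 0.323, -0.002), (0.498, 0.326, -0.001), (nan, nan, nan), (0.505, 0.332, -0.0)]
234 [(0.403, 0.242, -0.001), (0.406, 0.264, 0.042), (0.41, 0.248, -0.001), (0.413, 0.251, -0.0), (0.497, 0.32, -0.0), (0.483, 0.327, 0.041), (0.486, 0.329, 0.042), (0.508, 0.329, -0.0)]
240 [(0.405, 0.263, 0.05), (0.408, 0.265, 0.049), (0.411, 0.264, 0.041), (0.416, 0.248, -0.0), (0.501, 0.317, -0.001), (0.483, 0.325, 0.046), (0.483, 0.328, 0.052), (0.487, 0.33, 0.051)]
246 [(0.407, 0.265, 0.06), (0.41, 0.266, 0.056), (0.413, 0.261, 0.042), (0.418, 0.244, -0.001), (0.504, 0.314, -0.001), (0.485, 0.322, 0.047), (0.483, 0.326, 0.057), (0.485, 0.328, 0.059)]
252 [(0.409, 0.264, 0.063), (0.412, 0.264, 0.057), (0.415, 0.259, 0.042), (0.421, 0.241, -0.001), (0.507, 0.311, -0.002), (0.486, 0.32, 0.049), (0.483, 0.324, 0.062), (0.483, 0.327, 0.067)]
258 [(0.411, 0.265, 0.068), (0.413, 0.261, 0.058), (0.417, 0.256, 0.042), (0.423, 0.238, -0.0), (0.509, 0.308, -0.0), (0.489, 0.318, 0.048), (0.485, 0.322, 0.062), (0.483, 0.325, 0.07)]
```

View pics/l2.png

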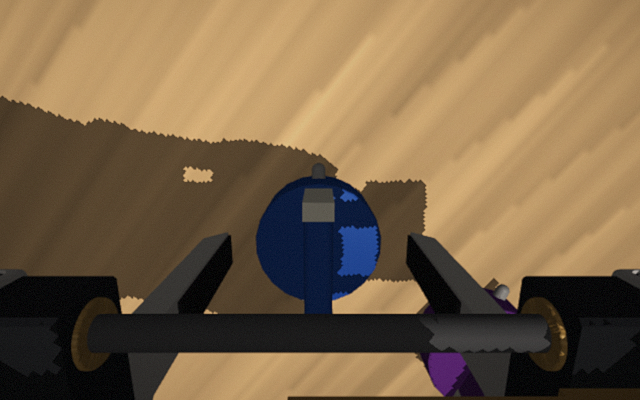

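servo_tool:
  motion: [3, -1, 0, 0, 5, -1, 0, 0, 5, -1, 0, 0, 5, -1, 0, 0, 5, -1, 0, 0, 5, -1, 0, 0, 5, -1, 0, 0, 5, -1, 0, 0, 5, -1, 0, 0, 5, -1, 0, 0]
  gripper: 0
  force: 40

```text
time_s: 11.8
ee_pos: [0.452, 0.2883, 0.0021]
eef_rot: [2.871, 1.571, -2.726]
force: [-0.8, -0.9, -0.8]
grip_width: 0.0139
```

servo_tool:
  motion: [-5, 0, 0, 0, -20, 0, 0, 0, -45, 0, 0, 0, -75, 0, 0, 0, -105, 0, 0, 0, -135, 0, 0, 0, -160, 0, 0, 0, -175, 0, 0, 0, -180, 0, 0, 0, -180, 0, 0, 0]

```text
time_s: 13.05
ee_pos: [0.4518, 0.2882, 0.1818]
eef_rot: [2.964, 1.57, -2.633]
force: [0.5, -0.3, -0.9]
grip_width: 0.0138
```

```bash
python3 plan.py .6130 .0492 .182 100.5; python3 -c "
from h import *
shot('wrist','l3');shot('scene','l3s')"
```

```text
t 13.05 shift [-2.000e-01 -2.871e+02 -2.670e+01] roll -61.2 (or 118.8 ) psi 39.3 toolx [-5.e-04 -3.e-04 -1.e+00] y [-0.633  0.774  0.   ] q [ 0.499  0.262  1.549 -0.     1.331 -0.186] F [ 0.5 -0.3 -0.9] w 0.0138
```

View pics/l3s.png

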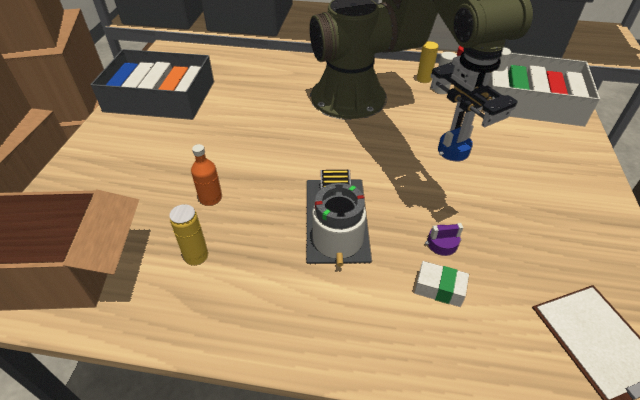

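View pics/l3.png

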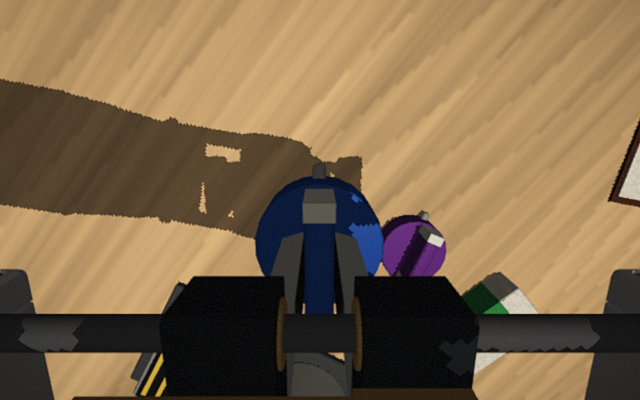

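The lid is held upright at pixel (320,240), with the pin ahead of the bar. I'll stop 85 mm beyond the neck, already turned to slot orientation, so the wrist camera can see both the neck and the held lid.

```bash
python3 plan.py .6966 .0645 .182 100.5
```

```text
t 13.15 shift [  -0.9 -328.2   47.9] roll -61.2 (or 118.8 ) psi 39.3 toolx [-1.3e-03 -7.0e-04 -1.0e+00] y [-0.633  0.774  0.   ] q [ 0.499  0.263  1.549  0.     1.331 -0.186] F [-0.3 -0.1 -2.4] w 0.0136
```

servo_tool:
  motion: [0, -10, 1, -2, 0, -35, 5, -7, 0, -65, 10, -13, 0, -95, 14, -18, 0, -125, 18, -24, 0, -155, 23, -30, 0, -185, 27, -35, 0, -215, 31, -41, 0, -245, 36, -47, 0, -275, 40, -52, 0, -300, 44, -57, 0, -318, 47, -60, 0, -328, 48, -61.2, 0, -328, 48, -61.2, 0, -328, 48, -61.2]

```text
time_s: 15.02
ee_pos: [0.6965, 0.0654, 0.1821]
eef_rot: [1.032, 1.57, 2.786]
force: [0.7, 0.6, -1.7]
grip_width: 0.0135
```

```bash
python3 plan.py .6130 .0492 .182 100.5; python3 -c "
from h import *
shot('wrist','n1')"
```

```text
t 15.025 shift [ 0.1 85.1 -0.8] roll -0.0 (or 180.0 ) psi 100.48 toolx [-3.e-04  1.e-04 -1.e+00] y [-0.983 -0.182  0.   ] q [ 0.041  0.647  1.     0.     1.495 -1.712] F [ 0.7  0.6 -1.7] w 0.0135
```

View pics/n1.png

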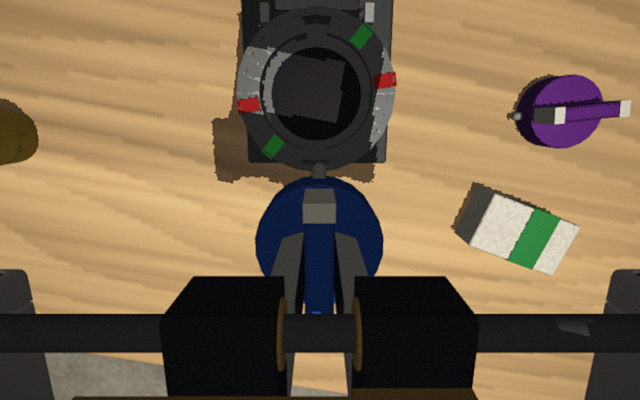

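```bash
cat > meas.py <<'E'
from h import *
import sys
from scipy.optimize import least_squares
def circ(p,r):
    f=lambda q:np.hypot(p[:,0]-q[0],p[:,1]-q[1])-r
    s=least_squares(f,p.mean(0),loss='soft_l1',f_scale=.001); return s.x.round(4),np.std(f(s.x)).round(4)
c=load(sys.argv[1]); W=cloud(c); hsv=cv2.cvtColor(c['color'],cv2.COLOR_RGB2HSV).astype(int);H,S,V=hsv[...,0],hsv[...,1],hsv[...,2]
mk={}
near=(abs(W[...,2]-.144)<.006)&(np.hypot(W[...,0]-.613,W[...,1]-.049)<.062)
for k,m in {'green':(H>45)&(H<80)&(S>130)&near,'red':((H<6)|(H>172))&(S>150)&near}.items():
    nn,lab,st,ce=cv2.connectedComponentsWithStats(m.astype(np.uint8)); 
    idx=[i for i in range(1,nn) if st[i,4]>30]; P=[W[lab==i].mean(0) for i in idx]
    if len(P)==2: d=P[0]-P[1]; print(k,'mid',((P[0]+P[1])/2).round(4),'ang',np.degrees(np.arctan2(d[1],d[0]))%180, 'len',np.linalg.norm(d))
# rim outer contour
h=cv2.convexHull((W[near][:,:2]*1000).astype(np.float32))[:,0]/1000; print('neck',circ(h,.053),'rim z',np.median(W[near][:,2]))
# lid disc: blue flat top
o=ctrl.get_obs(); t=o['ee_pos']
m=(H>100)&(H<125)&(S>120)&(np.hypot(W[...,0]-t[0],W[...,1]-t[1])<.05); zz=W[m][:,2]; 
hist,e=np.histogram(zz,bins=60); zt=e[hist.argmax()]
print('disc top z mode',zt,'median near',np.median(zz[abs(zz-zt)<.004]),'tcp',t)
m2=m&(abs(W[...,2]-np.median(zz[abs(zz-zt)<.004]))<.003); p=W[m2][:,:2]
h=cv2.convexHull((p*1000).astype(np.float32))[:,0]/1000
# keep hull points on front side (tool y dir)
from scipy.spatial.transform import Rotation as Ro
R=Ro.from_euler('xyz',o['eef_rot']).as_matrix(); y=R[:2,1]; zj=R[:2,2]
g=h[(h-t[:2])@y>0.003]; cc,sd=circ(g,.036); print('disc',cc,sd,len(g),'in tool y,z',((cc-t[:2])@y).round(4),((cc-t[:2])@zj).round(4))
# white end of the bar/pin
m=(W[...,2]>zt+.02)&((W[...,:2]-t[:2])@y>.0)&(np.hypot(W[...,0]-t[0],W[...,1]-t[1])<.045)&(abs(W[...,2]-zt-.033)<.006)
p=W[m][:,:2]-t[:2]; print('bar y max',np.percentile(p@y,[50,99,100]).round(4),'z',np.percentile(p@zj,[1,99]).round(4))
E
python3 meas.py n1
```

```text
green mid [0.614  0.0479 0.1446] ang 150.43856829894924 len 0.0921907748930853
red mid [0.6139 0.0478 0.1446] ang 110.3447070166762 len 0.09231893607435755
neck (array([0.6141, 0.0478]), np.float64(0.0004)) rim z 0.14359535445264449
disc top z mode 0.20898013951193556 median near 0.20936189348215709 tcp [0.69654034 0.06549966 0.1822575 ]
disc [0.6977 0.0656] 0.0004 32 in tool y,z -0.0012 -0.0001
bar y max [0.0137 0.0327 0.0331] z [-0.0177  0.0173]
```

Wrist view: neck centred at about (316,88) with green marks at (362,36) and (273,147). That gives the neck at (0.614, 0.048) with slots at 10.4°. The lid is centred in the grasp within about 1 mm. Moving over the neck.

servo_tool:
  motion: [0, 10, 0, 0, 0, 30, 0, 0, 0, 50, -1, 0, 0, 68, -1, 0, 0, 80, -2, 0, 0, 85, -2, 0, 8, 85, -2, 0, 16, 85, -2, 0, 24, 85, -2, 0, 29, 85, -2, 0, 29, 85, -2, 0]

```text
time_s: 16.45
ee_pos: [0.6136, 0.0474, 0.1526]
eef_rot: [1.415, 1.57, -3.114]
force: [-0.3, -0.3, -2.0]
grip_width: 0.0138
```

```bash
python3 plan.py .6135 .0482 .153 100.5; python3 -c "
from h import *
shot('wrist','n2');shot('scene','n2s');shot('top','n2t')
c=load('n2s')['color'][:,:,::-1]
cv2.imwrite('pics/z3.png',cv2.resize(c[150:270,280:400],(600,600)))"
```

```text
t 16.45 shift [-0.4 -0.1  0.8] roll -0.0 (or 180.0 ) psi 100.5 toolx [-8.e-04 -0.e+00 -1.e+00] y [-0.983 -0.182  0.001] q [ 0.018  0.463  1.346 -0.     1.334 -1.736] F [-0.3 -0.3 -2. ] w 0.0138
```

View pics/z3.png

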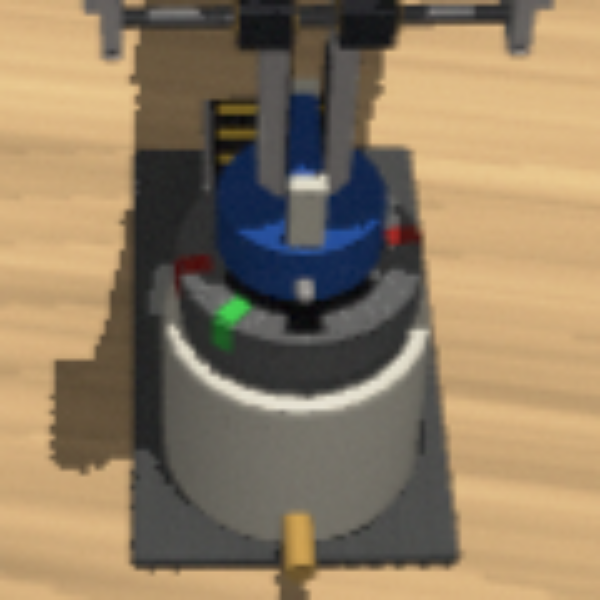

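View pics/n2.png

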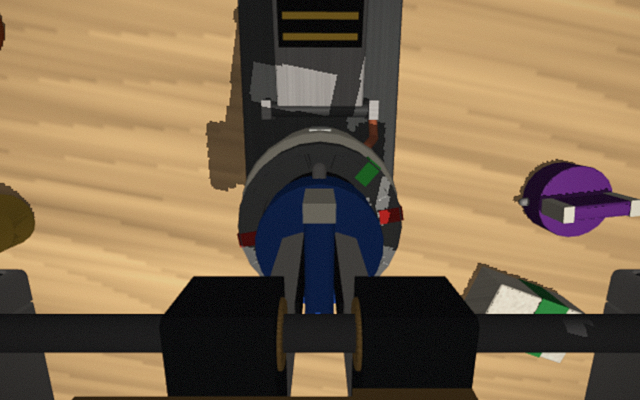

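The pin is above the slot at (305,290) in the zoom. One quick numeric check before the descent.

```bash
python3 meas.py n2
```

```text
red mid [0.6139 0.047  0.1447] ang 110.17551666501099 len 0.09253291193965468
neck (array([0.6138, 0.0478]), np.float64(0.0005)) rim z 0.14362785404948863
disc top z mode 0.17826791423797356 median near 0.17990514987340755 tcp [0.61382525 0.04740952 0.15346267]
disc [0.6147 0.0476] 0.0003 33 in tool y,z -0.0009 0.0
bar y max [0.0144 0.033  0.0332] z [-0.0175  0.0175]
```

servo_tool:
  motion: [3, 0, 0, 0, 6, 0, 0, 0, 9, 0, 0, 0, 12, 0, 0, 0, 14, 0, 0, 0, 16, 0, 0, 0, 16, 0, 0, 0]

```text
time_s: 17.48
ee_pos: [0.6136, 0.0474, 0.137]
eef_rot: [1.535, 1.571, -2.994]
force: [-0.1, -0.3, -2.5]
grip_width: 0.0137
```

servo_tool:
  motion: [2, 0, 0, 0, 4, 0, 0, 0, 6, 0, 0, 0, 8, 0, 0, 0, 10, 0, 0, 0, 11, 0, 0, 0, 12, 0, 0, 0, 12, 0, 0, 0]

```text
time_s: 18.48
ee_pos: [0.6136, 0.0474, 0.1251]
eef_rot: [1.122, 1.571, 2.876]
force: [-0.3, -1.1, -1.9]
grip_width: 0.0136
```

servo_tool:
  motion: [1, 0, 0, 0, 2, 0, 0, 0, 3, 0, 0, 0, 3, 0, 0, 0]

```text
time_s: 18.98
ee_pos: [0.6137, 0.0474, 0.1222]
eef_rot: [-1.919, 1.571, -0.165]
force: [0.5, -0.2, -1.0]
grip_width: 0.0138
```

```bash
python3 -c "
from h import *
shot('wrist','n3')
c=shot('scene','n3s')['color'][:,:,::-1]
cv2.imwrite('pics/z4.png',cv2.resize(c[150:270,280:400],(600,600)))"; python3 meas.py n3; python3 plan.py .614 .0478 .12 100.5
```

```text
green mid [0.5707 0.0721 0.1442] ang 154.6249154129162 len 0.00802512423251813
red mid [0.6138 0.0477 0.1446] ang 110.37348928647693 len 0.09124789481386288
neck (array([0.6135, 0.048 ]), np.float64(0.0017)) rim z 0.14408437277102343
disc top z mode 0.14727700979112454 median near 0.1494371465824453 tcp [0.61366395 0.04741884 0.12216254]
disc [0.6148 0.0475] 0.0002 29 in tool y,z -0.0011 -0.0001
bar y max [0.0142 0.0327 0.033 ] z [-0.0174  0.0175]
t 19.075 shift [ 2.2 -0.4  0.3] roll -0.0 (or 180.0 ) psi 100.5 toolx [ 0. -0. -1.] y [-0.983 -0.182 -0.   ] q [ 0.018  0.488  1.382 -0.     1.272 -1.736] F [-0.1 -0.5 -1.8] w 0.0136
```

View pics/z4.png

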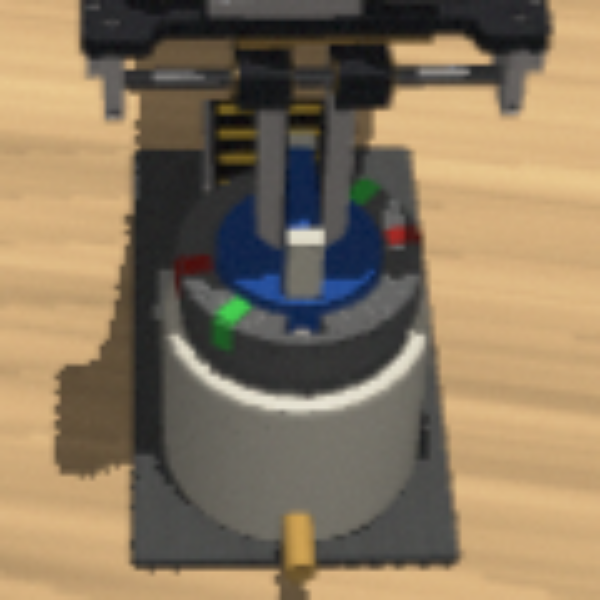

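The lid is in the neck at about ledge height, with no contact force yet. I'll feel for the ledge.

servo_tool:
  motion: [0.5, 0, 0, 0, 1, 0, 0, 0, 1, 0, 0, 0]

```text
time_s: 19.45
ee_pos: [0.6137, 0.0474, 0.1221]
eef_rot: [-1.754, 1.57, 0.0]
force: [-5.1, -1.0, 6.9]
grip_width: 0.0139
```

servo_tool:
  motion: [0.5, 0, 0, 0, 1, 0, 0, 0, 1, 0, 0, 0]

```text
time_s: 19.82
ee_pos: [0.6138, 0.0474, 0.1221]
eef_rot: [-1.735, 1.569, 0.019]
force: [-9.1, -0.2, 14.9]
grip_width: 0.0137
```

The lid is bottomed on the ledge: z holds at 0.1221 while the force rises to 15 N. I'll ease to light contact and turn clockwise, checking part way.

servo_tool:
  motion: [-1, 0, 0, 0, -1.3, 0, 0, 0, -1.3, 0, 0, 3, -1.3, 0, 0, 6, -1.3, 0, 0, 9, -1.3, 0, 0, 12, -1.3, 0, 0, 15, -1.3, 0, 0, 18, -1.3, 0, 0, 20, -1.3, 0, 0, 20]

```text
time_s: 21.08
ee_pos: [0.6142, 0.0476, 0.1221]
eef_rot: [-1.218, 1.569, 0.186]
force: [0.6, 1.6, 5.8]
grip_width: 0.0137
```

```bash
python3 plan.py .6137 .0474 .1221 60.5; python3 -c "
from h import *
print(ctrl.get_obs()['moment'])
shot('wrist','n4')
c=shot('scene','n4s')['color'][:,:,::-1]
cv2.imwrite('pics/z5.png',cv2.resize(c[150:270,280:400],(600,600)))"
```

```text
t 21.075 shift [ 0.   0.4 -0.3] roll 20.0 (or -160.0 ) psi 80.47 toolx [ 1.7e-03  3.0e-04 -1.0e+00] y [-0.986  0.165 -0.002] q [ 0.018  0.488  1.382  0.     1.27  -1.387] F [0.6 1.6 5.8] w 0.0137
[ 0.36701483 -0.12393715  0.00253602]
```

View pics/z5.png

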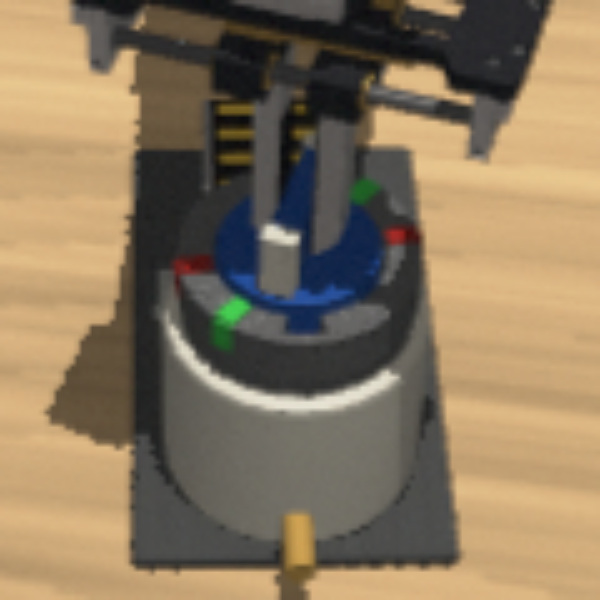

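The lid turns with the gripper, the pin has left the slot, and the torque is near zero. Turning the remaining 20°.

servo_tool:
  motion: [0, 0, 0, 3, 0, 0, 0, 6, 0, 0, 0, 9, 0, 0, 0, 12, 0, 0, 0, 15, 0, 0, 0, 18, 0, 0, 0, 20, 0, 0, 0, 20, 0, 0, 0, 20]

```text
time_s: 22.3
ee_pos: [0.6142, 0.0478, 0.1221]
eef_rot: [-0.718, 1.569, 0.338]
force: [1.3, 2.8, 5.3]
grip_width: 0.0138
```

```bash
python3 plan.py .6137 .0474 .1221 60.5; python3 -c "
from h import *
print(ctrl.get_obs()['moment'])
shot('wrist','n5');shot('top','n5t')
c=shot('scene','n5s')['color'][:,:,::-1]
cv2.imwrite('pics/z6.png',cv2.resize(c[150:270,280:400],(600,600)))
# bar orientation in world from wrist
for n in ['n5','n5s']:
  c=load(n); W=cloud(c); hsv=cv2.cvtColor(c['color'],cv2.COLOR_RGB2HSV).astype(int);H,S,V=hsv[...,0],hsv[...,1],hsv[...,2]
  D=np.hypot(W[...,0]-.614,W[...,1]-.0478)
  m=(W[...,2]>.172)&(W[...,2]<.188)&(D<.04)&(((H>100)&(H<125)&(S>120))|((S<60)&(D>.023)))
  p=W[m][:,:2]*1000; q=p-p.mean(0); w,v=np.linalg.eigh(q.T@q); print(n,len(p),p.mean(0),'bar ang',np.degrees(np.arctan2(v[1,1],v[0,1]))%180,cv2.minAreaRect(p.astype(np.float32)))
  m=(D<.034)&(H>100)&(H<125)&(S>120)&(abs(W[...,2]-.15)<.006); print('top z',np.median(W[m][:,2]), m.sum())
"; python3 meas.py n5; python3 pad.py n6 | head -5
```

```text
t 22.3 shift [ 0.   0.2 -0.6] roll 0.0 (or -180.0 ) psi 60.51 toolx [ 1.7e-03  6.0e-04 -1.0e+00] y [-0.87   0.492 -0.001] q [ 1.800e-02  4.880e-01  1.382e+00  1.000e-03  1.270e+00 -1.038e+00] F [1.3 2.8 5.3] w 0.0138
[ 0.46003168 -0.17904215 -0.00069721]
n5 3536 [606.91185122  51.70361357] bar ang 150.5400584311864 ((609.4192504882812, 50.4494514465332), (15.179993629455566, 55.332271575927734), 61.25978088378906)
top z 0.14948652490118658 4377
n5s 129 [631.29242774  42.19191325] bar ang 148.7592029832515 ((619.3580322265625, 53.58423614501953), (26.95771026611328, 68.22474670410156), 60.68043899536133)
top z 0.14986096307133506 219
green mid [0.5707 0.0724 0.1436] ang 150.12623157508864 len 0.008520207024918493
neck (array([0.6133, 0.0484]), np.float64(0.0017)) rim z 0.14400557472599312
disc top z mode 0.1470106663269212 median near 0.14940905349348604 tcp [0.61422031 0.0478272  0.12216357]
disc [0.615  0.0471] 0.0002 34 in tool y,z -0.001 -0.0002
bar y max [0.0144 0.0328 0.0331] z [-0.0178  0.0171]
22.5 [-0.33590549  2.46739423  5.36410508] [0.61419632 0.04783783 0.12213149]
n6 [150.  24.] [0.4423 0.0108 0.0643]
n6 [174.  35.] [0.4554 0.0204 0.0609]
n6 [190.  53.] [0.4699 0.0217 0.0576]
n6 [205.  71.] [0.4842 0.0246 0.0543]
```

View pics/z6.png

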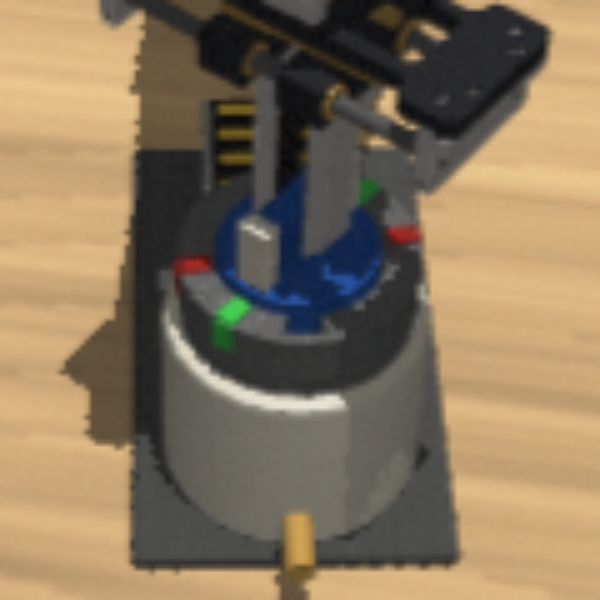

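View pics/n5.png

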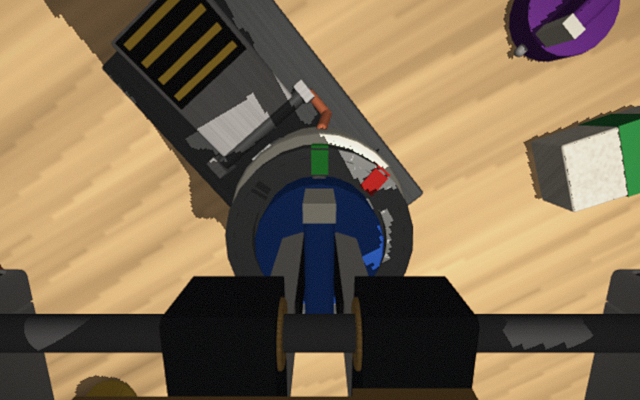

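The bar points straight at the green mark at (319,160). It measures 150.5° against 150.4° for the marks. The lid top is at 0.1495, so the lid is seated, and the pedal is at rest. Handing in.

```bash
python3 -c "
from h import *
print(ctrl.hand_in()); o=ctrl.get_obs(); print(o['time_s'],o['grip_width'],o['force'])"
```

```text
the job is handed in; nothing more can be done
None
the job is handed in; nothing more can be done
```

I pressed the pedal to its stop and let it come back up. Then I put the blue lid in the neck, turned it 40° clockwise to the green marks, and handed in at about 22.5 s still holding it. The hand-in gives no verdict.

**Last checks**
- **Pedal:** the force rose to 28 N at the stop, and the camera showed the pad lowered and level. It now sits back at its rest height.
- **Seating:** the lid came to rest on the ledge. Pushing harder raised the force to 15 N without it moving. Its measured underside is within about 1 mm of ledge height.
- **Centring:** two camera fits of the neck put the lid's centre within about 1–2 mm of it.
- **Angle:** the grip bar measured 150.5° in the wrist camera and 148.8° in the scene camera. The green marks measured 150.4°. It did not go near the lock.
- **Grip:** the fingers are closed on the bar at 13.8 mm with a 40 N grip command, and the lid presses on the ledge with about 5 N.
- **Bottle, can and carton:** none was touched, and they looked unmoved in the pictures. I did not measure them again at the end.

**Disagreements**
- The reported TCP height was about 32 mm lower than where the cameras and contact showed the fingertips. My first pedal press therefore stopped in the air, and I corrected for this in every later move.
- The top, scene and wrist cameras differed by 1–3 mm on the lid and neck positions. I used the wrist camera for the fit.

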